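Hang up the ear defenders at the key-cutting bench

TASK

Put the key-cutting bench in order: move the oil bottle out from in front of the hanging bar and stand it upright on the rubber mat, in line with and midway between the jar and the tin. Then hang the ear defenders over the bar by their headband, squarely astride it with one cup on each side, in the free stretch between the two rings of keys, hanging still and clear of the bench. Do not drop either or tip the bottle over, and leave everything else where it is.

Things in the scene. Friction and masses are not known exactly. Their poses are not given: they have to be found in the camera images.
- muffs: ear defenders, 220 g, upright on two grey cups. Origin: between the cups, at their underside. Headband arches in the x-z plane (z up); cups at x = +-61 mm, 36 thick in x (inner faces +-43), 62 wide in y, 80 high. Crown: black pad 62 long (x), 26 wide (y), underside at z = 145, top at z = 165 mm; two thin wires run from it to the cups. Take it by the pad, across its 26 mm width.
- muffs_crown (a point): centre of the underside of the ear defenders' crown pad, the face that lies on the bar; same axes as the ear defenders
- rail: fixed rail: round steel bar 16 mm thick, 360 mm long along y, its top 163 mm above the bench, on two posts at y = +-172 mm (feet 110 x 60 mm). Origin: on the bench under the bar's middle. Two 60 mm rings of key blanks hang from it at y = +-105 mm (fixed, reaching 30 mm either side of the bar); the stretch between is free.
- rail_mid (a point): middle of the bar's top line, 163 mm above the bench; same axes as the rail
- oiler: white plastic oil bottle with pointed black nozzle: body 44 mm in diameter, 78 mm high, shoulder to 94 mm, nozzle tip at 126 mm; 110 g. Origin: centre of its underside, z up. It starts on the robot's side of the bar, about 68 mm from the bar's axis, where a cup of the ear defenders would hang.
- mat: thin black rubber bench mat, fixed, 110 mm (x) by 280 mm (y), 3 mm thick. Origin: centre of its underside. The jar stands on it at y = +100 mm and the tin at y = -100 mm, both at x = 0; the oil bottle belongs at the mat's middle.
- jar: glass jar with steel lid, 60 mm in diameter, 85 mm high, on one end of the mat; origin at its underside; stays where it is
- tin: round metal tin, 68 mm in diameter, 70 mm high, on the other end of the mat; origin at its underside; stays where it is
- padlock: brass padlock standing upright, 22 x 46 x 68 mm high; a bystander
- wheel: flat steel cutting wheel, 72 mm in diameter, 12 mm thick; a bystander
- mug: white mug, 76 mm in diameter, 88 mm high; a bystander
- brush: bench brush lying along its x axis; a bystander
- screwdriver: screwdriver lying along its x axis; a bystander
Not all that is in view belongs to the job. Leave any turquoise look-alike of the oiler alone. Leave any turquoise look-alike of the muffs alone.

How it is judged (in metres and radians):
On the way, in this order (a step that is already met when the one before it is completed fails the run):
1. the oil bottle stands on the mat, let go, midway between jar and tin (x of oiler in the frame of mat between -0.02 and 0.02 m and y of oiler in the frame of mat between -0.018 and 0.018 m and z of oiler in the frame of mat between -0.002 and 0.008 m and contact force between the fingers and oiler below 0.05 N), for 0.2 s.
2. the ear defenders hang on the bar, let go (distance between muffs_crown and rail_mid below 0.065 m and contact force between muffs and rail above 0.5 N and contact force between the fingers and muffs below 0.05 N), for 0.2 s.
At the end, for the whole second after the job is handed in: Ear defenders at rest on the bar by the crown pad: within 30 mm across, 55 mm along and about 12 mm in height of its middle, within 20 degrees of square and upright, clear of the bottle. Oil bottle upright, still, on the mat, within 20 mm of the jar-tin line and 18 mm of midway between them (x of muffs_crown in the frame of rail_mid between -0.03 and 0.03 m and y of muffs_crown in the frame of rail_mid between -0.055 and 0.055 m and z of muffs_crown in the frame of rail_mid between -0.012 and 0.014 m and angle between the y axis of muffs and the y axis of rail, either way round below 0.35 rad and angle between muffs's own z axis and vertical below 0.35 rad and contact force between muffs and rail above 0.5 N and contact force between muffs and oiler below 0.05 N and linear speed of muffs below 0.03 m/s and angular speed of muffs below 0.4 rad/s and x of oiler in the frame of mat between -0.02 and 0.02 m and y of oiler in the frame of mat between -0.018 and 0.018 m and z of oiler in the frame of mat between -0.002 and 0.008 m and angle between oiler's own z axis and vertical below 0.1 rad and linear speed of oiler below 0.02 m/s); the robot touches nothing.
It fails at once if the jar, tin, padlock, wheel, mug, brush or screwdriver is shifted by more than 25 mm (distance of any of jar, tin, padlock, wheel, mug, brush, screwdriver from where it was at the start of the episode above 0.025 m).
It fails at once if the ear defenders are dropped (they fall faster than 0.6 m/s out of the fingers) (linear speed of muffs above 0.6 m/s and contact force between the fingers and muffs below 0.05 N).
It fails at once if the oil bottle is dropped (it falls faster than 0.6 m/s out of the fingers) (linear speed of oiler above 0.6 m/s and contact force between the fingers and oiler below 0.05 N).
It fails at once if the oil bottle is tipped by more than 45 degrees (angle between oiler's own z axis and vertical above 0.785 rad).
It also fails if it takes over 64 s, if anything falls off the work surface, if the arm or the gripper's body presses on something with over 40 N, if the wrist force passes 120 N, or if a joint passes its speed limit or range.

ROBOT

A 6-joint arm with a two-finger parallel gripper is mounted at the origin on the work surface. World frame = base frame: x ahead of the robot, y to its left, z up, the work surface at z = 0. Lengths are in mm, angles in rad, forces in N, time in s.
With the tool pointing down it reaches from about 275 to 1000 mm from the base axis. Payload 8.4 kg.
Tool frame: the origin (TCP) lies between the finger pads; the fingertips stand 17 mm ahead of it and the grasp point (between the pads) lies 2 mm behind it; z points along the fingers, y is the line along which they close (so a half turn about z gives the same grasp; the last joint's range is limited). The gripper opens to 85 mm and grips with 20 to 120 N. Pads are 22 mm wide; open, the fingers measure 114 mm over their backs; the gripper's body (76 mm by 85 mm) begins 54 mm behind the grasp point. The pads swing forward as they close: fully open they stand 13 mm farther back than shut.
Start: joints at [-1.295, 0.353, 1.633, -0, 1.155, -0.002], TCP at [171.399, -601.041, 248.281] pointing down, gripper open.
Joint ranges: [-2.63, 2.63], [-0.92, 2.1], [0.06, 2.66], [-1.3, 4.44], [0, 2.69], [-3.02, 3.02]. Speed limits (rad/s): [2.22, 2.22, 2.79, 3.14, 3.14, 3.14].

INTERFACE

Orientations are given as [roll, pitch, yaw] about the fixed x, y, z axes, in that order (R = Rz(yaw) Ry(pitch) Rx(roll)).
In Python, from rig import sense, grab_frame, sign_off gives the robot as it stands. The module is installed in compiled form; this text tells all that it offers.
- The arm moves only by the tool send_rows, never from a script. Its argument "moves" is a list that holds one entry, the list of rows, each a list of 7 numbers: the shift along the world's x, y, z in m, then the turn, a rotation vector about the world's x, y, z in rad, then the opening, from -1 (shut) to 1 (fully open). In form: [[[dx, dy, dz, rx, ry, rz, jaw], ...]]. A call has 1 to 10 rows; each row shifts and turns the commanded pose from where the row before left it; what a row does not reach is not made up. A row lasts 1/10 s, in which the tool goes at most 50 mm and 8.59 degrees, less where a joint would pass 70% of its speed; a pose out of reach is approached as far as the arm can. A call with a gripper value outside its range is refused whole. The fingers move at their own pace and stop on an object; "grip_force" is the grip in N (left out, the last holds). Time passes only in rows, so rows that do not move let the fingers close. It gives the time, the measured TCP pose, the force, the opening and the grip force at its end, in the units of the state.
- sense(): the state, without advancing time (a new reading comes with each control period).
- grab_frame(name): name is "side" or "top"; returns a dict with "img" (480x640x3 uint8, red, green, blue), "mtx" (3x3 intrinsics, pixels), "rvec" (rotation vector, rad) and "tvec" (3), from world to camera coordinates, as OpenCV has them. Camera axes: x right, y down, z forward; pixel columns grow to the right and rows downward; lengths in mm; the calibration is good to about 2 mm. A picture is of the moment at which its call begins. There is no depth.
- sign_off(): hands the job in; it is judged then, once.
The state is a dict: "clock": time; "qpos": joint angles; "qvel": joint speeds; "joint_efforts": joint torques, N m; "eef_pos": TCP position; "tcp_rot": TCP orientation; "contact_force": force on the tool from outside, world axes, zero at the start; "wrist_torque": the same for the moment, N m; "opening": opening from 0.0 (shut) to 1.0 (fully open); "grasp_force": force on a finger pad.
Only numpy, scipy, OpenCV 4.12 (cv2) and the standard library are available. Lean on these libraries where they do the work, as an engineer would, in place of code of your own. Each camera call takes 0.05 s, during which the arm holds its last target. There are 200 camera calls.

## Working session

There is one attempt and no reset: what is moved stays moved. The work goes in short steps, Python scripts to look and compute and a tool call to move; the robot and the scene stay as the last step left them, time stands still between calls to the robot, and variables do not carry over. Pictures are saved under pics/ and viewed, at most 10 in all, crops included, and the job is handed in when it is done.

Besides the shell and the picture viewer there is one more tool, called after ">>>" by a JSON object that holds its "op" and its "data", one argument or row to a line. send_rows: Moves the arm, as the interface text tells. Its arguments: {"type":"object","properties":{"moves":{"type":"array"},"grip_force":{"type":"number"}},"required":["moves"]}

```bash
mkdir -p pics
cat > h.py <<'E'
import numpy as np, cv2
from rig import sense, grab_frame, sign_off
def cam(f):
    R,_=cv2.Rodrigues(np.array(f['rvec'],float)); return R,np.array(f['tvec'],float).ravel(),np.array(f['mtx'],float)
def onplane(f,uv,z):
    R,t,K=cam(f); C=-R.T@t; d=R.T@np.linalg.solve(K,np.array([uv[0],uv[1],1.])); return C+d*(z-C[2])/d[2]
def proj(f,P):
    return cv2.projectPoints(np.array(P,float).reshape(-1,3),np.array(f['rvec'],float),np.array(f['tvec'],float),np.array(f['mtx'],float),None)[0].reshape(-1,2)
def save(f,n): cv2.imwrite('pics/'+n,f['img'][:,:,::-1])
E
python3 - <<'E'
from h import *
import pickle
for n in('top','side'):
    f=grab_frame(n); save(f,n+'0.png'); pickle.dump(f,open(n+'0.pkl','wb')); R,t,K=cam(f); print(n,-R.T@t,R[2],K[0,0])
print(sense())
E
```

```text
top [ 441.09343235   11.71924993 1311.81496107] [ 0.04841704  0.01288734 -0.99874406] 558.8574871837612
side [184.77369477 843.73165202 856.54972328] [ 0.30186903 -0.71223371 -0.63371778] 464.00744930699244
{'clock': 0.1, 'qpos': array([-1.29538359e+00,  3.53576833e-01,  1.63406986e+00,  1.31933238e-05,
        1.15520252e+00, -2.40348421e-03]), 'qvel': array([-2.47091561e-03, -1.68996805e-03, -7.55126249e-04,  3.12038328e-03,
       -5.48928126e-05,  7.88194146e-04]), 'joint_efforts': array([ 6.09745912e-04, -6.06356835e+01, -3.42820108e+01, -1.96062626e-05,
        3.93850700e-03,  1.51413474e-05]), 'eef_pos': array([ 171.29958455, -600.63765088,  247.63370782]), 'tcp_rot': array([-3.14033613e+00, -1.50836404e-05,  2.77810880e-01]), 'contact_force': array([ 0.2774337 ,  0.5018769 , -0.08566424]), 'wrist_torque': array([-0.03166583, -0.0199202 ,  0.0460049 ]), 'grasp_force': 0.0, 'opening': 1.000733052021661}
```

View pics/top0.png

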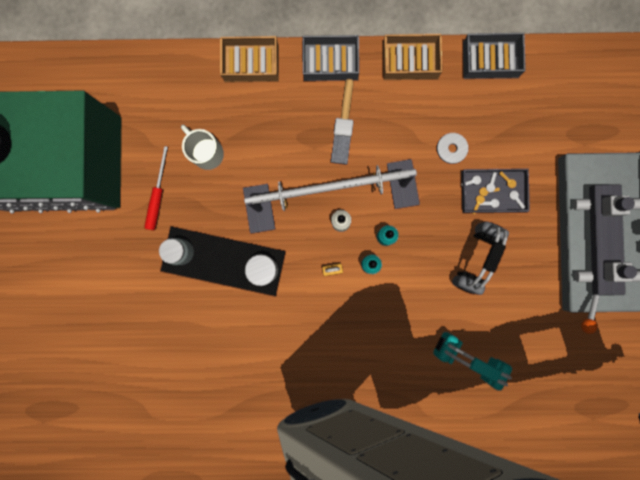

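View pics/side0.png

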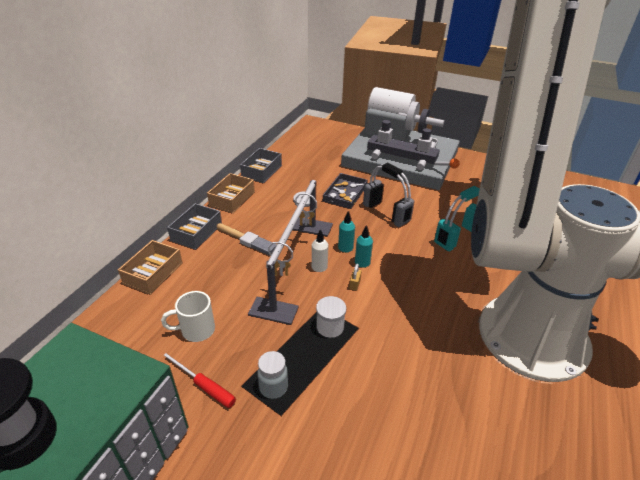

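Top view: the white oiler is at (341,218), with turquoise look-alikes at (387,235) and (372,264). The black/grey muffs are at (483,257), with a turquoise look-alike at (473,360). The rail runs (245,200)–(415,174), and the mat is centred near (223,261) with the jar at (175,250) and the tin at (262,269). I choose the white oiler and the black muffs; next is a close crop and the measurements.

Run:
```python
from h import *
import pickle
t=pickle.load(open('top0.pkl','rb')); s=pickle.load(open('side0.pkl','rb'))
a=cv2.resize(t['img'][195:305,310:520],None,fx=3.8,fy=3.8,interpolation=cv2.INTER_CUBIC)[:300*2]
b=cv2.resize(s['img'][155:280,300:420],None,fx=3,fy=3,interpolation=cv2.INTER_CUBIC)
b=cv2.resize(s['img'][150:280,295:425],None,fx=3.8,fy=3.8,interpolation=cv2.INTER_CUBIC)
cv2.imwrite('pics/cropA.png',a[:,:,::-1]); 
c=np.zeros((600,800,3),np.uint8); c[:a.shape[0],:a.shape[1]]=a; cv2.imwrite('pics/cropA.png',c[:,:,::-1]); cv2.imwrite('pics/cropB.png',b[:,:,::-1])
def blob(f,m,box):
    x0,y0,x1,y1=box; k=np.zeros(m.shape,np.uint8); k[y0:y1,x0:x1]=m[y0:y1,x0:x1]
    n,l,st,c=cv2.connectedComponentsWithStats(k.astype(np.uint8)); i=1+np.argmax(st[1:,4]); return c[i],st[i],(l==i).astype(np.uint8)
v=t['img'].max(2).astype(int); sat=v-t['img'].min(2)
# mat
c,st,m=blob(t,(v<45),(150,215,300,305)); cn=cv2.findContours(m,0,2)[0][0]; r=cv2.minAreaRect(cn); 
P=[onplane(t,p,3)[:2] for p in cv2.boxPoints(r)]; P=np.array(P); print('mat',P.round(),P.mean(0),np.linalg.norm(np.diff(P,axis=0),axis=1))
# jar/tin tops
for n,box,z in(('jar',(155,235,192,270),85+3),('tin',(244,250,280,290),73)):
    c,st,m=blob(t,(v>110)&(sat<40),box); print(n,c,st,onplane(t,c,z))
# feet of rail
for n,box in(('f+',(235,180,280,235)),('f-',(385,155,425,212))):
    c,st,m=blob(t,(v<85)&(sat<30),box); print(n,c,st)
# bar ends
g=((v>90)&(sat<40)).astype(np.uint8); 
c,st,m=blob(t,g,(240,165,420,210)); print('bar',c,st); 
ys,xs=np.nonzero(m); print(np.c_[xs,ys][np.argsort(xs)][:4],np.c_[xs,ys][np.argsort(xs)][-4:])
```

```text
mat [[443. 422.]
 [545. 400.]
 [485. 132.]
 [383. 155.]] [463.99125061 277.41387312] [104.63543819 275.02734411 104.12151777]
jar [170.96436059 250.87421384] [159 239  24  25 477] [484.6286752  374.11257067  88.        ]
tin [260.08707124 269.9116095 ] [245 255  31  31 758] [441.23856199 179.90585268  73.        ]
f+ [255.98165138 207.05504587] [247 203  16  10 109]
f- [404.71428571 181.6302521 ] [397 176  17  12 119]
bar [347.98909587 188.38119037] [ 244  165  175   45 2201]
[[244 192]
 [244 193]
 [244 195]
 [244 200]] [[418 201]
 [418 200]
 [418 198]
 [418 199]]
```

View pics/cropA.png

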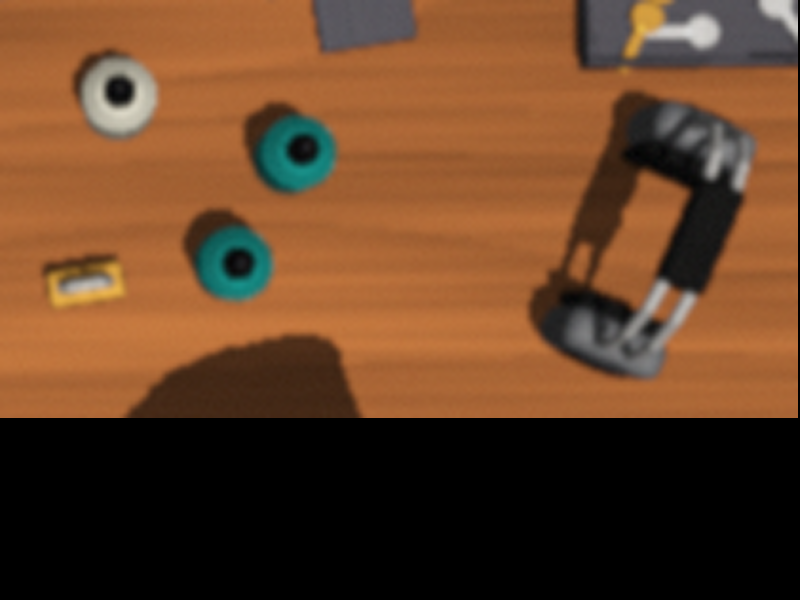

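View pics/cropB.png

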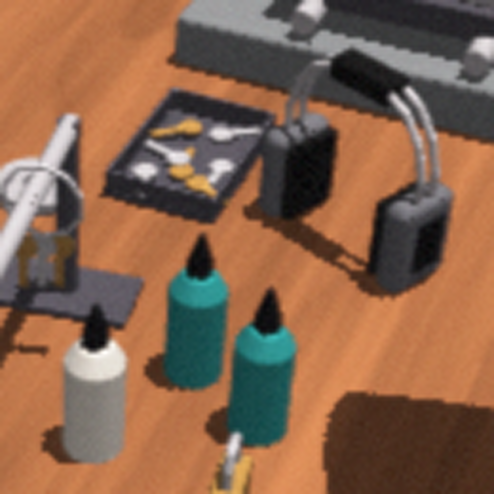

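The crops confirm the choices: the white oiler nozzle is at about (341.6,218.7) and the muffs' black pad centre at about (494,257.5). The mat centre from its corners (464,277) agrees with the jar–tin midpoint (463,277), and the jar–tin spacing is 199 mm against an expected 200. Next are the bar, the oiler and the pad.

Run:
```python
from h import *
import pickle
t=pickle.load(open('top0.pkl','rb')); s=pickle.load(open('side0.pkl','rb'))
def tri(p,q):
    def Pm(f): R,tt,K=cam(f); return K@np.c_[R,tt]
    X=cv2.triangulatePoints(Pm(t),Pm(s),np.array(p,float).reshape(2,1),np.array(q,float).reshape(2,1)); return (X[:3]/X[3]).ravel()
g=t['img'].astype(float).mean(2); v=t['img'].max(2).astype(int); sat=v-t['img'].min(2)
# bar: bright low-sat profile between rings
pts=[]
for x in range(295,366,5):
    y0=200-(x-245)*26/170; ys=np.arange(int(y0)-9,int(y0)+10); w=((sat[ys,x]<60)&(v[ys,x]>70)).astype(float)
    if w.sum(): pts.append((x,(ys*w).sum()/w.sum(),w.sum()))
pts=np.array(pts); k=np.polyfit(pts[:,0],pts[:,1],1); print('bar px',k,np.abs(np.polyval(k,pts[:,0])-pts[:,1]).max(),pts[:,2].mean())
# bar ends along the line
for r in (range(232,256),range(404,426)):
    print([(x,int(sat[int(round(np.polyval(k,x))),x]),int(v[int(round(np.polyval(k,x))),x])) for x in r])
A=onplane(t,(260,np.polyval(k,260)),157);B=onplane(t,(400,np.polyval(k,400)),157); d=(A-B)[:2]; d/=np.linalg.norm(d); print('bar line',A,B,'yaw',np.arctan2(-d[0],d[1]))
# oiler and look-alike nozzles
def dark(f,box,th=50):
    x0,y0,x1,y1=box; im=f['img'][y0:y1,x0:x1].max(2)<th; n,l,st,c=cv2.connectedComponentsWithStats(im.astype(np.uint8)); i=1+np.argmax(st[1:,4]); ys,xs=np.nonzero(l==i); return c[i]+[x0,y0],np.c_[xs+x0,ys+y0]
c,_=dark(t,(334,212,349,226)); _,p=dark(s,(312,226,328,245)); tip=p[p[:,1]==p[:,1].min()].mean(0); print('oil top',c,'side tip',tip,'tri',tri(c,tip),'plane115',onplane(t,c,115))
x0,y0,x1,y1=328,206,354,232
m=((sat<45)&(v>90))[y0:y1,x0:x1].astype(np.uint8); m=cv2.morphologyEx(m,cv2.MORPH_CLOSE,np.ones((7,7))); (cx,cy),r=cv2.minEnclosingCircle(max(cv2.findContours(m,0,2)[0],key=cv2.contourArea)); print('body',cx+x0,cy+y0,r,onplane(t,(cx+x0,cy+y0),78))
for box in((380,226,396,243),(365,256,380,273)):
    c,_=dark(t,box); print('decoy',onplane(t,c,115))
# muff pad
x0,y0,x1,y1=483,240,510,275
m=(v[y0:y1,x0:x1]<45).astype(np.uint8)
m=cv2.morphologyEx(m,cv2.MORPH_OPEN,np.ones((3,3)));
cn=max(cv2.findContours(m,0,2)[0],key=cv2.contourArea); r=cv2.minAreaRect(cn); bp=cv2.boxPoints(r)+[x0,y0]; P=np.array([onplane(t,p,165)[:2] for p in bp]); print('pad',bp.round(1).tolist(),P.round(1),P.mean(0),np.linalg.norm(np.diff(P,axis=0),axis=1),'dirs',np.arctan2(*np.diff(P,axis=0)[:,::-1].T))
# side-view dark pad
_,p=dark(s,(380,160,406,178),40); print('pad side',p.mean(0),'tri',tri(bp.mean(0),p.mean(0)))
```

```text
bar px [-1.75357143e-01  2.43701190e+02] 0.4130952380951953 9.333333333333334
[(232, 112, 163), (233, 114, 164), (234, 114, 163), (235, 112, 161), (236, 111, 161), (237, 111, 161), (238, 110, 160), (239, 109, 159), (240, 109, 158), (241, 107, 156), (242, 107, 155), (243, 89, 153), (244, 44, 165), (245, 11, 194), (246, 5, 206), (247, 4, 215), (248, 5, 214), (249, 6, 214), (250, 5, 211), (251, 4, 208), (252, 5, 207), (253, 5, 213), (254, 6, 214), (255, 4, 212)]
[(404, 7, 194), (405, 6, 195), (406, 7, 196), (407, 6, 187), (408, 6, 188), (409, 5, 190), (410, 5, 192), (411, 5, 193), (412, 5, 180), (413, 5, 184), (414, 5, 186), (415, 14, 177), (416, 50, 160), (417, 94, 157), (418, 114, 164), (419, 114, 165), (420, 114, 166), (421, 113, 164), (422, 114, 165), (423, 112, 165), (424, 115, 166), (425, 113, 165)]
bar line [590.4262458  168.36846186 157.        ] [ 638.85749219 -123.12264055  157.        ] yaw 0.16464593173201056
oil top [341.  218.5] side tip [319.5 231. ] tri [5.49917444e+02 6.11977372e-02 1.21255055e+02] plane115 [ 5.50138356e+02 -1.24373052e-01  1.15000000e+02]
body 340.5 219.3400001525879 13.349467277526855 [551.6538012    0.63335119  78.        ]
decoy [ 516.18128026 -102.96121544  115.        ]
decoy [452.24557872 -65.81274863 115.        ]
pad [[483.5, 269.5], [486.1, 239.3], [503.7, 240.8], [501.2, 271.0]] [[ 438.3 -289.7]
 [ 500.  -296.2]
 [ 496.7 -332. ]
 [ 435.  -325.5]] [ 467.52123163 -310.85221506] [62.06237801 36.02841451 62.02980643] dirs [-0.10422325 -1.66319584  3.03589555]
pad side [390.81333333 169.94666667] tri [ 466.50162943 -314.93168016  151.70390689]
```

Run:
```python
from h import *
import pickle
t=pickle.load(open('top0.pkl','rb'))
c=np.array([(698,180),(745,195),(702,293),(657,279)],float); px=(c+.5)/3.8-.5+[310,195]
P=np.array([onplane(t,p,163)[:2] for p in px]); print(P.round(1),P.mean(0)); D=(P[0]+P[1]-P[2]-P[3])/2; W=(P[0]+P[3]-P[1]-P[2])/2; print(np.linalg.norm(D),np.linalg.norm(W),np.arctan2(D[1],D[0]),np.arctan2(-W[0],W[1]))
# cup check: centroids of whole muff via cups' grey tops (z~80)
for p in [(690,143),(598,333)]:
    print('cup',onplane(t,(np.array(p)+.5)/3.8-.5+[310,195],80))
print('mid',onplane(t,(330,243.7012-.175357*330),157))
```

```text
[[ 494.5 -311.4]
 [ 486.2 -336.5]
 [ 433.7 -312.2]
 [ 441.4 -288.2]] [ 463.94865038 -312.08439755]
57.9539782878155 25.794558685512428 -0.42178572694891303 -0.3160613544666808
cup [ 519.89225432 -330.62333234   80.        ]
cup [ 410.55037172 -275.33183443   80.        ]
mid [614.65646072  22.53437562 157.        ]
```

>>> {"op": "send_rows", "data": {
  "moves": [
    [[0.037, 0.05, 0, 0, 0, -0.03, 0.6], [0.037, 0.05, 0, 0, 0, -0.03, 0.6], [0.037, 0.05, 0, 0, 0, -0.03, 0.6], [0.037, 0.05, 0, 0, 0, -0.023, 0.6], [0.037, 0.05, 0, 0, 0, 0, 0.6], [0.037, 0.05, 0, 0, 0, 0, 0.6]]
  ]
}}

```text
clock: 0.7
eef_pos: [350.5, -358.0, 248.2]
tcp_rot: [-3.141, 0.0, 0.164]
contact_force: [2.4, -1.2, -0.2]
opening: 0.802
grasp_force: 0.0
```

>>> {"op": "send_rows", "data": {
  "moves": [
    [[0.03, 0.05, 0, 0, 0, 0, 0.6], [0.03, 0.05, 0, 0, 0, 0, 0.6], [0.03, 0.05, 0, 0, 0, 0, 0.6], [0.03, 0.05, 0, 0, 0, 0, 0.6], [0.02, 0.05, 0, 0, 0, 0, 0.6], [0, 0, 0, 0, 0, 0, 0.6], [0, 0, 0, 0, 0, 0, 0.6]]
  ]
}}

```text
clock: 1.4
eef_pos: [471.4, -140.9, 248.0]
tcp_rot: [3.142, 0.001, 0.168]
contact_force: [-0.1, -1.2, -0.3]
opening: 0.795
grasp_force: 0.0
```

>>> {"op": "send_rows", "data": {
  "moves": [
    [[0.02, 0.035, 0, 0, 0, 0, 0.6], [0.02, 0.035, 0, 0, 0, 0, 0.6], [0.02, 0.035, 0, 0, 0, 0, 0.6], [0.0195, 0.036, 0, 0, 0, 0, 0.6], [0, 0, -0.03, 0, 0, 0, 0.6], [0, 0, -0.03, 0, 0, 0, 0.6], [0, 0, 0, 0, 0, 0, 0.6], [0, 0, 0, 0, 0, 0, 0.6]]
  ],
  "grip_force": 25
}}

```text
clock: 2.2
eef_pos: [550.5, -2.3, 188.4]
tcp_rot: [-3.142, 0.001, 0.163]
contact_force: [-0.3, 0.3, -0.2]
opening: 0.801
grasp_force: 0.0
```

Run:
```python
from h import *
f=grab_frame('side'); c=f['img'][130:290,240:400]; cv2.imwrite('pics/s1.png',cv2.resize(c,None,fx=3.5,fy=3.5,interpolation=cv2.INTER_CUBIC)[:,:,::-1])
s=sense(); print(s['eef_pos'],s['tcp_rot']); print(proj(f,s['eef_pos']))
```

```text
[551.25218232  -2.16637545 189.2897839 ] [ 3.14134596e+00 -6.40967528e-04  1.63157721e-01]
[[320.10541727 208.66955905]]
```

View pics/s1.png

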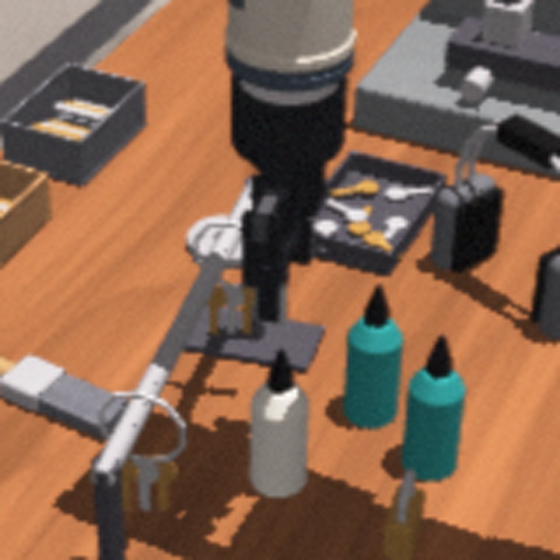

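The gripper hangs above the white bottle (nozzle at crop (281,365)), clear of the bar and the ring. Descending.

>>> {"op": "send_rows", "data": {
  "moves": [
    [[0, 0.002, -0.03, 0, 0, 0, 0.6], [0, 0, -0.03, 0, 0, 0, 0.6], [0, 0, -0.02, 0, 0, 0, 0.6], [0, 0, -0.02, 0, 0, 0, 0.6], [0, 0, -0.01, 0, 0, 0, 0.6], [0, 0, 0, 0, 0, 0, 0.6]]
  ]
}}

```text
clock: 2.85
eef_pos: [550.9, 0.6, 78.4]
tcp_rot: [-3.142, 0.0, 0.164]
contact_force: [-0.2, -0.5, 0.6]
opening: 0.803
grasp_force: 0.0
```

>>> {"op": "send_rows", "data": {
  "moves": [
    [[0, 0, 0, 0, 0, 0, 0.1], [0, 0, 0, 0, 0, 0, -0.2], [0, 0, 0, 0, 0, 0, -0.4], [0, 0, 0, 0, 0, 0, -0.6], [0, 0, 0, 0, 0, 0, -0.6], [0, 0, 0, 0, 0, 0, -0.6]]
  ]
}}

```text
clock: 3.45
eef_pos: [552.0, 0.9, 79.9]
tcp_rot: [3.141, -0.003, 0.165]
contact_force: [0.4, -0.9, 6.7]
opening: 0.502
grasp_force: 25.1
```

>>> {"op": "send_rows", "data": {
  "moves": [
    [[0, 0, 0.01, 0, 0, 0, -0.6], [0, 0, 0.02, 0, 0, 0, -0.6], [0, 0, 0.03, 0, 0, 0, -0.6], [0, 0, 0.03, 0, 0, 0, -0.6], [0, 0, 0.03, 0, 0, 0, -0.6], [0, 0, 0, 0, 0, 0, -0.6]]
  ]
}}

```text
clock: 4.05
eef_pos: [553.3, 1.1, 203.3]
tcp_rot: [3.14, -0.007, 0.165]
contact_force: [0.7, -0.3, -0.6]
opening: 0.501
grasp_force: 25.8
```

Run:
```python
from h import *
f=grab_frame('side'); c=f['img'][130:290,240:400]; cv2.imwrite('pics/s2.png',cv2.resize(c,None,fx=3.5,fy=3.5,interpolation=cv2.INTER_CUBIC)[:,:,::-1])
s=sense(); print(s['eef_pos'],s['tcp_rot'],s['contact_force'],s['grasp_force']); print(proj(f,[s['eef_pos']-[0,0,77]]))
```

```text
[552.11823998   1.12129844 201.05444823] [ 3.14088321 -0.00477893  0.16488471] [ 0.42338171  0.03078709 -1.44613585] 25.833460609428585
[[318.76580792 230.1653416 ]]
```

View pics/s2.png

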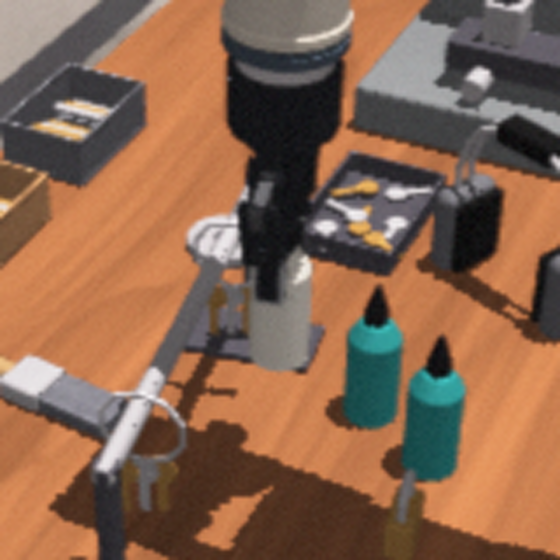

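Held upright, with its underside at about crop (280,366). Carrying it to the mat centre.

>>> {"op": "send_rows", "data": {
  "moves": [
    [[-0.022, 0.015, 0, 0, 0, 0, -0.6], [-0.022, 0.025, 0, 0, 0, 0, -0.6], [-0.015, 0.035, 0, 0, 0, 0, -0.6], [-0.01, 0.035, 0, 0, 0, 0, -0.6], [-0.01, 0.035, 0, 0, 0, 0, -0.6], [-0.01, 0.035, 0, 0, 0, 0, -0.6], [0, 0.035, 0, 0, 0, 0, -0.6], [0, 0.035, 0, 0, 0, 0, -0.6], [0, 0.025, 0, 0, 0, 0, -0.6], [0, 0, 0, 0, 0, 0, -0.6]]
  ]
}}

```text
clock: 5.1
eef_pos: [461.2, 278.5, 197.4]
tcp_rot: [-3.141, 0.001, 0.167]
contact_force: [-0.2, -0.6, -0.7]
opening: 0.498
grasp_force: 25.9
```

>>> {"op": "send_rows", "data": {
  "moves": [
    [[0, 0, -0.03, 0, 0, 0, -0.6], [0, 0, -0.03, 0, 0, 0, -0.6], [0, 0, -0.03, 0, 0, 0, -0.6], [0, 0, -0.015, 0, 0, 0, -0.6], [0, 0, 0, 0, 0, 0, -0.6], [0, 0, 0, 0, 0, 0, -0.6]]
  ]
}}

```text
clock: 5.7
eef_pos: [461.5, 275.4, 93.1]
tcp_rot: [3.141, 0.001, 0.164]
contact_force: [-0.5, 0.2, -0.2]
opening: 0.502
grasp_force: 25.9
```

Run:
```python
from h import *
s=sense(); print(s['eef_pos'],s['tcp_rot'],s['contact_force'])
f=grab_frame('side'); print(sense()['eef_pos'])
c=f['img'][270:410,240:400]; cv2.imwrite('pics/s3.png',cv2.resize(c,None,fx=3.5,fy=3.5,interpolation=cv2.INTER_CUBIC)[:,:,::-1])
```

```text
[461.52029786 275.35328569  93.10521359] [3.14102127e+00 1.24386994e-03 1.64463428e-01] [-0.47644837  0.18968683 -0.19662259]
[462.05782787 275.7768164   93.77851286]
```

>>> {"op": "send_rows", "data": {
  "moves": [
    [[0.001, 0.0015, -0.004, 0, 0, 0, -0.6], [0, 0, -0.003, 0, 0, 0, -0.6], [0, 0, -0.001, 0, 0, 0, -0.6], [0, 0, 0, 0, 0, 0, -0.6]]
  ]
}}

```text
clock: 6.15
eef_pos: [462.8, 277.5, 85.3]
tcp_rot: [-3.142, -0.0, 0.165]
contact_force: [-0.4, -0.3, -1.4]
opening: 0.502
grasp_force: 25.9
```

>>> {"op": "send_rows", "data": {
  "moves": [
    [[0, 0, -0.001, 0, 0, 0, -0.6], [0, 0, -0.001, 0, 0, 0, -0.6], [0, 0, 0, 0, 0, 0, -0.6]]
  ]
}}

```text
clock: 6.45
eef_pos: [462.8, 277.5, 83.2]
tcp_rot: [3.142, 0.0, 0.165]
contact_force: [0.3, 0.2, -0.6]
opening: 0.505
grasp_force: 25.9
```

>>> {"op": "send_rows", "data": {
  "moves": [
    [[0, 0, -0.001, 0, 0, 0, -0.6], [0, 0, 0, 0, 0, 0, -0.6]]
  ]
}}

```text
clock: 6.65
eef_pos: [463.2, 277.6, 82.9]
tcp_rot: [-3.142, -0.001, 0.165]
contact_force: [-1.3, -1.8, 6.8]
opening: 0.503
grasp_force: 26.5
```

Contact with the mat (6.8 N). Releasing.

>>> {"op": "send_rows", "data": {
  "moves": [
    [[0, 0, 0, 0, 0, 0, 0.02], [0, 0, 0, 0, 0, 0, 0.08], [0, 0, 0, 0, 0, 0, 0.16], [0, 0, 0, 0, 0, 0, 0.24], [0, 0, 0, 0, 0, 0, 0.3], [0, 0, 0, 0, 0, 0, 0.3]]
  ]
}}

```text
clock: 7.25
eef_pos: [462.8, 277.6, 82.2]
tcp_rot: [-3.142, 0.0, 0.165]
contact_force: [-0.7, -0.4, -0.3]
opening: 0.647
grasp_force: 0.0
```

>>> {"op": "send_rows", "data": {
  "moves": [
    [[0, 0, 0.005, 0, 0, 0, 0.3], [0, 0, 0.015, 0, 0, 0, 0.3], [0, 0, 0.03, 0, 0, 0, 0.3], [0, 0, 0.04, 0, 0, 0, 0.3], [0, 0, 0.04, 0, 0, 0, 0.3], [0, 0, 0.04, 0, 0, 0, 0.3], [0, 0, 0, 0, 0, 0, 0.3]]
  ]
}}

```text
clock: 7.95
eef_pos: [465.3, 279.1, 258.3]
tcp_rot: [-3.138, -0.009, 0.165]
contact_force: [0.4, -0.7, 0.4]
opening: 0.652
grasp_force: 0.0
```

>>> {"op": "send_rows", "data": {
  "moves": [
    [[0, -0.02, 0.01, 0, 0, 0, 0.3], [0, -0.04, 0.01, 0, 0, -0.06, 0.3], [0, -0.04, 0.01, 0, 0, -0.06, 0.3], [0, -0.04, 0.01, 0, 0, -0.06, 0.3], [0, -0.04, 0, 0, 0, -0.06, 0.3], [0, -0.04, 0, 0, 0, -0.06, 0.3], [0, -0.04, 0, 0, 0, -0.06, 0.3], [0, -0.04, 0, 0, 0, -0.06, 0.3], [0, -0.02, 0, 0, 0, -0.06, 0.3], [0, 0, 0, 0, 0, -0.06, 0.3]]
  ]
}}

```text
clock: 8.95
eef_pos: [462.5, -44.9, 292.1]
tcp_rot: [3.141, -0.0, -0.381]
contact_force: [0.6, 0.1, -0.3]
opening: 0.652
grasp_force: 0.0
```

Run:
```python
from h import *
import pickle
t=grab_frame('top'); s=grab_frame('side'); pickle.dump((t,s),open('m1.pkl','wb'))
a=cv2.resize(t['img'][225:300,450:525],None,fx=8,fy=8,interpolation=cv2.INTER_CUBIC)[:600,:600]
b=cv2.resize(t['img'][215:300,150:300],None,fx=5.3,fy=5.3,interpolation=cv2.INTER_CUBIC)
cv2.imwrite('pics/m1.png',a[:,:,::-1]); cv2.imwrite('pics/b1.png',b[:,:,::-1])
im=t['img']; v=im.max(2).astype(int); sat=v-im.min(2)
# bottle: nozzle dark inside white
x0,y0,x1,y1=208,245,238,275
m=((v>110)&(sat<50))[y0:y1,x0:x1].astype(np.uint8); n,l,st,c=cv2.connectedComponentsWithStats(m); print(st[1:],c[1:]+[x0,y0])
i=1+np.argmax(st[1:,4]); print('bottle',onplane(t,c[i]+[x0,y0],85))
print(sense()['eef_pos'],sense()['tcp_rot'])
```

```text
[[  0   7  19  19 232]] [[217.34913793 261.36206897]]
bottle [460.78047647 272.42655341  85.        ]
[462.52358805 -43.11220189 292.04487394] [-3.14158305e+00  3.99010669e-04 -3.77731367e-01]
```

View pics/m1.png

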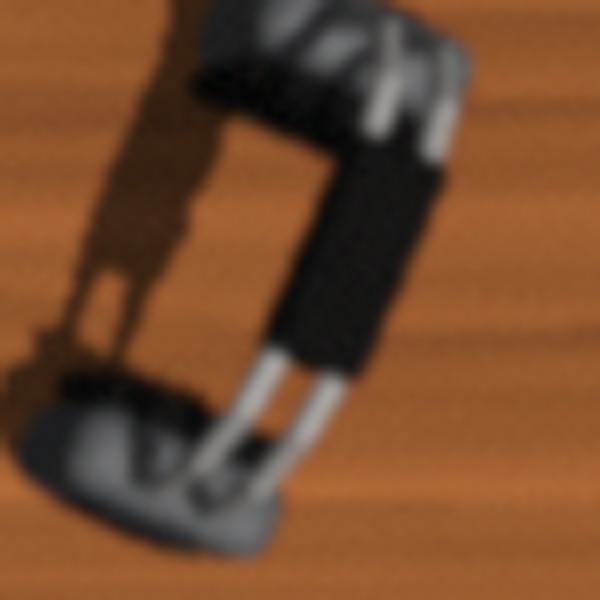

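The crop shows the muffs' black pad with ends at about (396,148) and (311,360), centred at (353,254), with the wires running to both cups.

Run:
```python
from h import *
import pickle
t,s=pickle.load(open('m1.pkl','rb'))
q=lambda p:(np.array(p)+.5)/8-.5+[450,225]
a,b=[onplane(t,q(p),162) for p in((396,148),(311,360))]; print((a+b)/2,np.linalg.norm(a-b),np.arctan2(*(a-b)[[1,0]]))
c=(a+b)/2
# check in side view: project pad centre + ends at z=155; compare to dark pad pixels
print(proj(s,[[*c[:2],155],[*a[:2],155],[*b[:2],155]]))
im=s['img'][155:185,375:412]; m=(im.max(2)<50).astype(np.uint8); n,l,st,cc=cv2.connectedComponentsWithStats(m); print(st[1:],cc[1:]+[375,155])
```

```text
[ 465.24638763 -311.94168656  162.        ] 58.765755993667334 -0.4003013465202138
[[390.38504705 169.50178675]
 [382.77449301 165.57026693]
 [398.18157521 173.52937854]]
[[  0   0  10  20  55]
 [ 20   0  17   4  41]
 [  7   9  21  14 165]
 [  6  29   1   1   1]] [[376.92727273 160.4       ]
 [405.24390244 155.97560976]
 [391.02424242 170.01818182]
 [381.         184.        ]]
```

>>> {"op": "send_rows", "data": {
  "moves": [
    [[0.001, -0.036, 0, 0, 0, -0.011, 0.3], [0.001, -0.036, 0, 0, 0, -0.011, 0.3], [0, -0.036, 0, 0, 0, 0, 0.3], [0, -0.036, 0, 0, 0, 0, 0.3], [0, -0.036, 0, 0, 0, 0, 0.3], [0, -0.036, 0, 0, 0, 0, 0.3], [0, -0.036, -0.02, 0, 0, 0, 0.3], [0, -0.016, -0.03, 0, 0, 0, 0.3], [0, 0, -0.02, 0, 0, 0, 0.3], [0, 0, 0, 0, 0, 0, 0.3]]
  ]
}}

```text
clock: 10.05
eef_pos: [463.3, -309.3, 219.2]
tcp_rot: [-3.14, 0.006, -0.396]
contact_force: [0.4, 0.5, 0.4]
opening: 0.651
grasp_force: 0.0
```

>>> {"op": "send_rows", "data": {
  "moves": [
    [[0, 0, 0, 0, 0, 0, 0.3], [0, 0, 0, 0, 0, 0, 0.3]]
  ]
}}

```text
clock: 10.25
eef_pos: [465.7, -310.3, 223.6]
tcp_rot: [3.141, -0.002, -0.396]
contact_force: [-0.0, 0.1, -0.4]
opening: 0.649
grasp_force: 0.0
```

Descend 58 mm to z about 165, then close with 40 N.

>>> {"op": "send_rows", "data": {
  "moves": [
    [[0, -0.002, -0.02, 0, 0, 0, 0.3], [0, 0, -0.02, 0, 0, 0, 0.3], [0, 0, -0.012, 0, 0, 0, 0.3], [0, 0, -0.006, 0, 0, 0, 0.3], [0, 0, 0, 0, 0, 0, 0.3], [0, 0, 0, 0, 0, 0, 0.3]]
  ],
  "grip_force": 40
}}

```text
clock: 10.85
eef_pos: [465.3, -312.7, 165.1]
tcp_rot: [3.141, -0.001, -0.397]
contact_force: [0.6, -0.3, 0.2]
opening: 0.648
grasp_force: 0.0
```

>>> {"op": "send_rows", "data": {
  "moves": [
    [[0, 0, 0, 0, 0, 0, 0], [0, 0, 0, 0, 0, 0, -0.2], [0, 0, 0, 0, 0, 0, -0.4], [0, 0, 0, 0, 0, 0, -0.6], [0, 0, 0, 0, 0, 0, -0.8], [0, 0, 0, 0, 0, 0, -0.8], [0, 0, 0, 0, 0, 0, -0.8]]
  ]
}}

```text
clock: 11.55
eef_pos: [465.2, -312.9, 164.9]
tcp_rot: [3.141, -0.001, -0.397]
contact_force: [-0.1, 0.2, 5.9]
opening: 0.295
grasp_force: 39.8
```

>>> {"op": "send_rows", "data": {
  "moves": [
    [[0, 0, 0.01, 0, 0, 0, -0.8], [0, 0, 0.02, 0, 0, 0, -0.8], [0, 0, 0.03, 0, 0, 0, -0.8], [0, 0, 0.03, 0, 0, 0, -0.8], [0, 0, 0.03, 0, 0, 0, -0.8], [0, 0, 0.03, 0, 0, 0, -0.8], [0, 0, 0.03, 0, 0, 0, -0.8], [0, 0, 0.02, 0, 0, 0, -0.8], [0, 0, 0.01, 0, 0, 0, -0.8], [0, 0, 0, 0, 0, 0, -0.8]]
  ]
}}

```text
clock: 12.55
eef_pos: [465.0, -312.6, 375.4]
tcp_rot: [3.141, -0.002, -0.397]
contact_force: [0.8, -0.8, -2.5]
opening: 0.297
grasp_force: 39.3
```

>>> {"op": "send_rows", "data": {
  "moves": [
    [[0.01, 0.02, 0, 0, 0, 0.04, -0.8], [0.015, 0.034, 0, 0, 0, 0.06, -0.8], [0.015, 0.034, 0, 0, 0, 0.06, -0.8], [0.015, 0.034, 0, 0, 0, 0.06, -0.8], [0.015, 0.034, 0, 0, 0, 0.06, -0.8], [0.015, 0.034, 0, 0, 0, 0.06, -0.8], [0.015, 0.034, 0, 0, 0, 0.06, -0.8], [0.015, 0.034, 0, 0, 0, 0.06, -0.8], [0.015, 0.034, 0, 0, 0, 0.06, -0.8], [0.01, 0.02, 0, 0, 0, 0.04, -0.8]]
  ]
}}

```text
clock: 13.55
eef_pos: [604.8, 2.1, 372.2]
tcp_rot: [-3.14, 0.003, 0.167]
contact_force: [-1.1, -0.7, -3.5]
opening: 0.295
grasp_force: 39.6
```

>>> {"op": "send_rows", "data": {
  "moves": [
    [[0.008, 0.015, 0, 0, 0, 0, -0.8], [0, 0, 0, 0, 0, 0, -0.8], [0, 0, 0, 0, 0, 0, -0.8], [0, 0, 0, 0, 0, 0, -0.8]]
  ]
}}

```text
clock: 13.95
eef_pos: [612.4, 13.6, 373.9]
tcp_rot: [3.141, 0.001, 0.161]
contact_force: [-0.1, 0.4, -1.9]
opening: 0.296
grasp_force: 39.6
```

Run:
```python
from h import *
s=sense(); f=grab_frame('side'); print(s['eef_pos'],s['tcp_rot'],s['contact_force'],s['grasp_force'])
print(proj(f,[s['eef_pos'],s['eef_pos']-[0,0,165]]))
cv2.imwrite('pics/r1.png',cv2.resize(f['img'][80:310,200:430],None,fx=2.6,fy=2.6,interpolation=cv2.INTER_CUBIC)[:,:,::-1])
```

```text
[612.36099021  13.56824832 373.87875511] [3.14132849e+00 9.44540470e-04 1.61381470e-01] [-0.14288505  0.40685345 -1.93830583] 39.55618143081665
[[293.59873034 137.66244419]
 [294.74764897 199.15801827]]
```

View pics/r1.png

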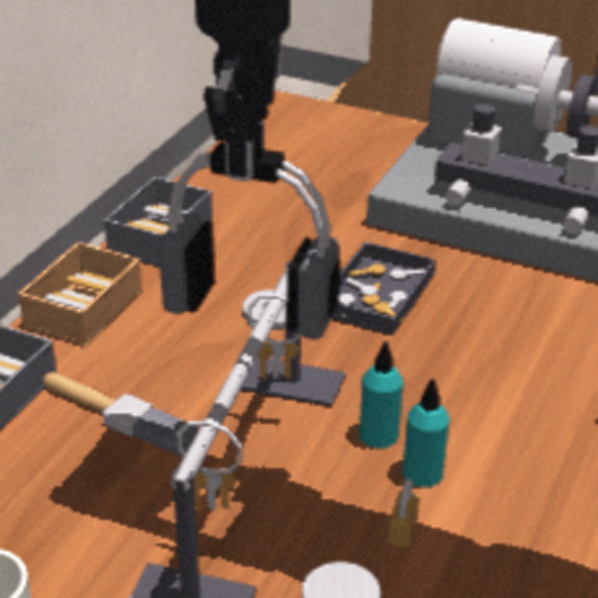

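The muffs hang level, astride above the bar line, between the rings at crop (268,305) and (210,440). Lowering onto the bar.

>>> {"op": "send_rows", "data": {
  "moves": [
    [[0.001, 0.004, -0.01, 0, 0, 0, -0.8], [0.001, 0.004, -0.02, 0, 0, 0, -0.8], [0, 0, -0.025, 0, 0, 0, -0.8], [0, 0, -0.025, 0, 0, 0, -0.8], [0, 0, -0.025, 0, 0, 0, -0.8], [0, 0, -0.025, 0, 0, 0, -0.8], [0, 0, -0.025, 0, 0, 0, -0.8], [0, 0, -0.015, 0, 0, 0, -0.8], [0, 0, -0.01, 0, 0, 0, -0.8], [0, 0, 0, 0, 0, 0, -0.8]]
  ]
}}

```text
clock: 15.0
eef_pos: [614.2, 22.4, 193.1]
tcp_rot: [-3.141, 0.002, 0.163]
contact_force: [1.1, -0.7, -1.3]
opening: 0.294
grasp_force: 39.6
```

>>> {"op": "send_rows", "data": {
  "moves": [
    [[0, 0, -0.003, 0, 0, 0, -0.8], [0, 0, -0.001, 0, 0, 0, -0.8], [0, 0, 0, 0, 0, 0, -0.8]]
  ]
}}

```text
clock: 15.3
eef_pos: [615.2, 22.6, 191.0]
tcp_rot: [3.141, -0.001, 0.163]
contact_force: [0.1, 0.4, -2.0]
opening: 0.291
grasp_force: 39.6
```

>>> {"op": "send_rows", "data": {
  "moves": [
    [[0, 0, -0.003, 0, 0, 0, -0.8], [0, 0, -0.001, 0, 0, 0, -0.8], [0, 0, 0, 0, 0, 0, -0.8]]
  ]
}}

```text
clock: 15.6
eef_pos: [614.7, 22.5, 186.1]
tcp_rot: [-3.142, 0.0, 0.163]
contact_force: [-0.5, -0.4, -1.2]
opening: 0.298
grasp_force: 39.6
```

>>> {"op": "send_rows", "data": {
  "moves": [
    [[0, 0, -0.001, 0, 0, 0, -0.8], [0, 0, -0.001, 0, 0, 0, -0.8], [0, 0, 0, 0, 0, 0, -0.8]]
  ]
}}

```text
clock: 15.9
eef_pos: [614.7, 22.5, 184.1]
tcp_rot: [-3.142, 0.0, 0.163]
contact_force: [0.0, 0.2, -2.6]
opening: 0.295
grasp_force: 39.6
```

>>> {"op": "send_rows", "data": {
  "moves": [
    [[0, 0, -0.001, 0, 0, 0, -0.8], [0, 0, 0, 0, 0, 0, -0.8]]
  ]
}}

```text
clock: 16.1
eef_pos: [614.7, 22.5, 183.1]
tcp_rot: [-3.142, 0.0, 0.163]
contact_force: [-0.3, -0.8, -1.9]
opening: 0.294
grasp_force: 39.6
```

>>> {"op": "send_rows", "data": {
  "moves": [
    [[0, 0, -0.001, 0, 0, 0, -0.8], [0, 0, 0, 0, 0, 0, -0.8]]
  ]
}}

```text
clock: 16.3
eef_pos: [614.9, 22.6, 182.7]
tcp_rot: [-3.142, -0.0, 0.163]
contact_force: [-1.6, 0.1, 1.5]
opening: 0.295
grasp_force: 40.0
```

>>> {"op": "send_rows", "data": {
  "moves": [
    [[0, 0, -0.0005, 0, 0, 0, -0.8], [0, 0, 0, 0, 0, 0, -0.8]]
  ]
}}

```text
clock: 16.5
eef_pos: [614.9, 22.5, 182.6]
tcp_rot: [3.142, -0.0, 0.163]
contact_force: [-3.3, -0.5, 6.7]
opening: 0.297
grasp_force: 40.6
```

The pad is resting on the bar. Opening gently.

>>> {"op": "send_rows", "data": {
  "moves": [
    [[0, 0, 0, 0, 0, 0, -0.38], [0, 0, 0, 0, 0, 0, -0.34], [0, 0, 0, 0, 0, 0, -0.28], [0, 0, 0, 0, 0, 0, -0.2], [0, 0, 0, 0, 0, 0, -0.1], [0, 0, 0, 0, 0, 0, 0], [0, 0, 0, 0, 0, 0, 0.1], [0, 0, 0, 0, 0, 0, 0.1], [0, 0, 0, 0, 0, 0, 0.1]]
  ]
}}

```text
clock: 17.4
eef_pos: [614.8, 22.5, 181.8]
tcp_rot: [-3.142, 0.0, 0.163]
contact_force: [-0.4, 0.3, -0.2]
opening: 0.549
grasp_force: 0.0
```

>>> {"op": "send_rows", "data": {
  "moves": [
    [[0, 0, 0.005, 0, 0, 0, 0.1], [0, 0, 0.015, 0, 0, 0, 0.1], [0, 0, 0.03, 0, 0, 0, 0.1], [0, 0, 0.04, 0, 0, 0, 0.1], [0, 0, 0.04, 0, 0, 0, 0.1], [0, 0, 0.04, 0, 0, 0, 0.1], [-0.03, 0, 0, 0, 0, 0, 0.1], [-0.04, -0.02, 0, 0, 0, 0, 0.1], [-0.04, -0.03, 0, 0, 0, 0, 0.1], [-0.04, -0.03, 0, 0, 0, 0, 0.1]]
  ]
}}

```text
clock: 18.4
eef_pos: [463.3, -57.9, 353.0]
tcp_rot: [3.141, -0.001, 0.164]
contact_force: [0.2, -1.1, -0.1]
opening: 0.549
grasp_force: 0.0
```

>>> {"op": "send_rows", "data": {
  "moves": [
    [[-0.03, -0.03, 0, 0, 0, 0, 0.1], [-0.03, -0.03, 0, 0, 0, 0, 0.1], [-0.03, -0.03, 0, 0, 0, 0, 0.1], [0, 0, 0, 0, 0, 0, 0.1], [0, 0, 0, 0, 0, 0, 0.1], [0, 0, 0, 0, 0, 0, 0.1], [0, 0, 0, 0, 0, 0, 0.1], [0, 0, 0, 0, 0, 0, 0.1], [0, 0, 0, 0, 0, 0, 0.1], [0, 0, 0, 0, 0, 0, 0.1]]
  ]
}}

```text
clock: 19.4
eef_pos: [375.1, -147.1, 351.7]
tcp_rot: [-3.141, 0.0, 0.164]
contact_force: [0.2, 0.4, 0.2]
opening: 0.55
grasp_force: 0.0
```

Run:
```python
from h import *
t=grab_frame('top'); f=grab_frame('side')
a=cv2.resize(t['img'][140:300,150:430],None,fx=2.1,fy=2.1,interpolation=cv2.INTER_CUBIC)
b=cv2.resize(f['img'][140:410,200:430],None,fx=2.2,fy=2.2,interpolation=cv2.INTER_CUBIC)
b=cv2.resize(f['img'][160:400,210:400],None,fx=1.1,fy=1.1)
c=np.zeros((600,800,3),np.uint8); c[:a.shape[0],:a.shape[1]]=a; c[336:336+264,:b.shape[1]]=b; cv2.imwrite('pics/end.png',c[:,:,::-1])
g=grab_frame('side'); print('diff',np.abs(g['img'].astype(int)-f['img']).max(2)[160:300,220:400].max(), sense()['eef_pos'])
```

```text
diff 62 [ 374.8811597  -147.343737    351.69560069]
```

View pics/end.png

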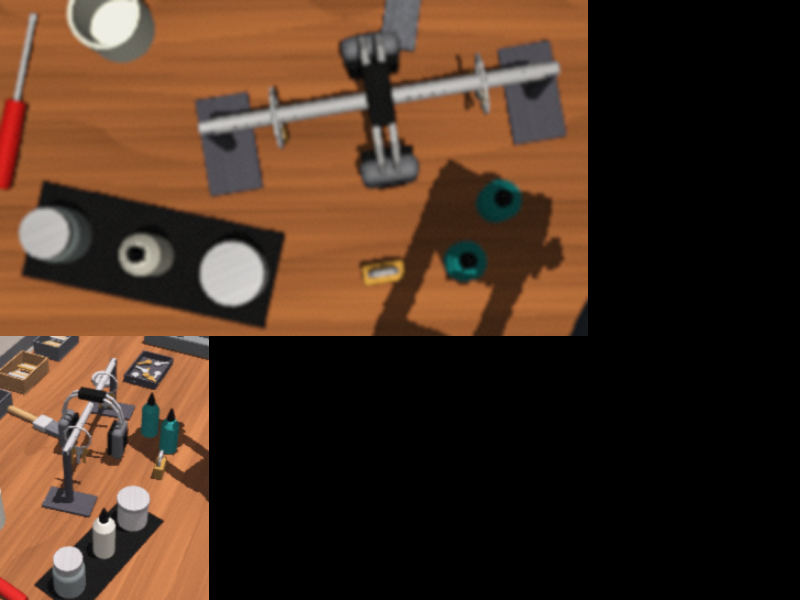

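The top view shows the muffs square astride the bar at crop (378,98), between the rings, and the bottle upright on the mat at (146,254) between the jar and tin. I'll let them settle and check for motion.

>>> {"op": "send_rows", "data": {
  "moves": [
    [[0, 0, 0, 0, 0, 0, 0.1], [0, 0, 0, 0, 0, 0, 0.1], [0, 0, 0, 0, 0, 0, 0.1], [0, 0, 0, 0, 0, 0, 0.1], [0, 0, 0, 0, 0, 0, 0.1], [0, 0, 0, 0, 0, 0, 0.1], [0, 0, 0, 0, 0, 0, 0.1], [0, 0, 0, 0, 0, 0, 0.1], [0, 0, 0, 0, 0, 0, 0.1], [0, 0, 0, 0, 0, 0, 0.1]]
  ]
}}

```text
clock: 20.55
eef_pos: [374.8, -147.5, 351.8]
tcp_rot: [-3.142, -0.0, 0.163]
contact_force: [-0.4, 0.4, -0.7]
opening: 0.55
grasp_force: 0.0
```

Run:
```python
from h import *
G=[cv2.GaussianBlur(grab_frame('side')['img'].mean(2),(0,0),1.5) for _ in range(8)]
for i in range(1,8):
    d=np.abs(G[i]-G[0]); print(round(d[190:290,260:330].max(),1),round(d[300:400,0:100].max(),1))
# hanging geometry: dark pad in top, bottle nozzle
t=grab_frame('top'); v=t['img'].max(2)
def dk(box,th=45):
    x0,y0,x1,y1=box; n,l,st,c=cv2.connectedComponentsWithStats((v[y0:y1,x0:x1]<th).astype(np.uint8)); i=1+np.argmax(st[1:,4]); return c[i]+[x0,y0],st[i]
p,st=dk((322,172,339,200)); print('pad',onplane(t,p,180),st)
p,st=dk((208,255,222,268)); print('nozzle',p,onplane(t,p,118),st)
```

```text
2.6 2.6
1.9 2.1
1.8 2.0
2.0 2.1
2.3 1.6
2.1 2.1
2.0 2.0
pad [614.44339458  22.64668384 180.        ] [  0   0  17  28 328]
nozzle [213.94594595 260.56756757] [462.01154766 272.72355484 118.        ] [ 3  3  7  6 37]
```

```bash
python3 -c "
from rig import sign_off; print(sign_off())"
```

```text
the job is handed in; nothing more can be done
None
```

I moved the oil bottle to the mat, where it stands upright about 5 mm off midway between jar and tin. The ear defenders hang square and still over the middle of the bar, and I handed the job in at about 21 s of the 64 s limit; no verdict came back.

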